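# Set the forge blast four clicks up and start the blower

## Robot

A 6-joint arm with a two-finger parallel gripper is mounted at the origin on the work surface. World frame = base frame: x ahead of the robot, y to its left, z up, the work surface at z = 0. Lengths are in mm, angles in degrees, forces in N, time in s.
With the tool pointing down it reaches from about 300 to 850 mm from the base axis. Payload 4.2 kg.
Tool frame: the origin (TCP) lies at the very end of the fingers, on their centre line; the grasp point (between the pads) lies 19 mm behind it; z points along the fingers, y is the direction in which the jaws open and shut (so a half turn about z gives the same grasp; the last joint's range is limited). The gripper opens to 91 mm and grips with 3 to 60 N. Pads are 32 mm wide; open, the fingers measure 118 mm over their backs; the gripper's body (76 mm by 178 mm) begins 60 mm behind the grasp point.
Start: joints at [67.323, 18.312, 89.639, -0, 72.044, -1.146], TCP at [211.039, 534.892, 183.476] pointing down, gripper open.
Joint ranges: [-177.97, 177.97], [-48.28, 115.42], [12.27, 149.76], [-77.06, 257.06], [2.81, 150.46], [-146.56, 146.56]. Speed limits (degrees/s): [147.25, 147.25, 180, 180, 180, 180].

## Interface

Orientations are given as [roll, pitch, yaw] about the fixed x, y, z axes, in that order (R = Rz(yaw) Ry(pitch) Rx(roll)).
In Python, from workcell import monitor, eyes, job gives the robot as it stands.
- The arm moves only by the tool move_arm, never from a script. Its argument "increments" is a list that holds one entry, the list of rows, each a list of 7 numbers: the opening, from 0 (shut) to 1 (fully open), then the shift along the tool's x, y, z in cm, then the turn, a rotation vector about the tool's x, y, z in rad. In form: [[[jaw, x, y, z, ax, ay, az], ...]]. A call has 1 to 12 rows; each row shifts and turns the pose as measured when the row begins, along the tool's axes as they then stand; what a row does not reach is not made up. A row lasts 1/8 s, in which the tool goes at most 62.5 mm and 10.7 degrees, less where a joint would pass 70% of its speed; a pose out of reach is approached as far as the arm can. A call is refused whole if a number of a shift passes 6.25 or a number of a turn 0.188, either way. A call with a gripper value outside its range is refused whole. The fingers move at their own pace and stop on an object; "force" is the grip in N (left out, the last holds). Time passes only in rows, so rows that do not move let the fingers close. It gives the time, the measured TCP pose, the force and the opening at its end, in the units of the state.
- monitor.state(): the state, without advancing time (a new reading comes with each control period).
- eyes.grab_frame(name): name is "scene" or "top"; returns a dict with "color" (400x640x3 uint8, red, green, blue), "z_map" (400x640 float32, mm along the optical axis (not along the pixel's ray), 0 where there is no reading), "camera_matrix" (3x3 intrinsics, pixels), "rvec" (rotation vector, rad) and "tvec" (3), from world to camera coordinates, as OpenCV has them. Camera axes: x right, y down, z forward; pixel columns grow to the right and rows downward; lengths in mm; the calibration is good to about 2 mm. A picture is of the moment at which its call begins.
- job.job_done(): hands the job in, once; it reports no verdict.
The state is a dict: "time_s": time; "qpos": joint angles; "qvel": joint speeds; "effort": joint torques, N m; "ee_pos": TCP position; "ee_rot": TCP orientation; "force": force on the tool from outside, world axes, zero at the start; "torque": the same for the moment, N m; "gripper_width": finger opening in mm.
Only numpy, scipy, OpenCV 4.12 (cv2) and the standard library are available. Lean on these libraries where they do the work, as an engineer would, in place of code of your own. Each camera call takes 0.05 s, during which the arm holds its last target. There are 200 camera calls.

## Task

On the forge blower's grey console, push the fin of the large click-stop dial round with a fingertip so that the dial turns clockwise (seen from above) by exactly four clicks, without ever going on into a fifth. Then press the round start button beside it all the way down with a fingertip and let it come up again. Nothing needs grasping: lift nothing, and leave the small knob of the oven box and the loose things on the bench and console where they are.

Things in the scene. Friction and masses are not known exactly. Their poses are not given: they have to be found in the camera images.
- console: the blower console, a grey sheet-steel box fixed to the bench, 170 mm (x) by 300 mm (y) and 65 mm high; origin at the centre of its underside. The dial's axis stands 75 mm towards its own +y from the centre, the start button at 105 mm towards its own -y and 20 mm towards its own -x. It may stand on the left or on the right of the bench
- dial_axis (a point): the point where the dial's vertical axis passes through the top face of its disc (82 mm above the bench). The dial is a dark steel disc 110 mm across and 12 mm thick, lying flat on top of the console, on an aluminium plate 148 mm across with 12 small studs 3 mm high, one per click, at radius 67 mm. A low round hub (26 mm across) rises 8 mm above the disc at its centre
- fin (a point): a point inside the dial's only fin, 40 mm from the axis and 10 mm above the disc; it turns with the dial. The fin is a bare-steel upright rib along a radius, from 19 to 55 mm from the axis, 10 mm thick and standing 22 mm above the disc (top at 104 mm above the bench). Its flat flanks are what a fingertip pushes. At the start it points to one of the studs, in any direction
- dial (a joint): turn of the dial in rad, 0 at the start, growing clockwise seen from above. It clicks to a stop every 30 degrees (0.524 rad): 12 stops a turn. Between two stops it resists with up to about 0.16 N m (some 4 N at the fin, 40 mm out); once past half-way it jumps on by itself to the next stop, ahead of the finger, and stays there. Four clicks are 2.094 rad. It can turn both ways and does not stop by itself after four
- start_top (a point): centre of the top face of the start button, a round black button 34 mm across in a dark low round housing on top of the console; the top face is 89 mm above the bench
- start (a joint): how far the start button is pressed, m: 0 up, 0.008 fully down (about 6 N); a spring lifts it again
- oven_knob_end (a point): one end of the bar grip of the small knob on the oven box (18 mm from the knob's axis); not to be turned. The oven box is a grey box 140 x 140 mm and 55 mm high, fixed on the other side of the bench
- tin: small closed tin, 40 mm across and 38 mm high, standing on top of the console behind the start button; origin at the underside; to be left alone
- punch: steel punch, a 14 mm round bar 100 mm long, lying on the bench in front of the console; origin at the middle of its length, on its underside; to be left alone
- hammer: hammer, 280 mm long, lying behind the console; origin at the underside near the middle; to be left alone
- brush: hand brush, 200 mm long, lying behind the oven box; origin at the underside near the middle; to be left alone
- mug: white mug, 80 mm across and 85 mm high, on the far part of the bench; origin at the underside; to be left alone
- offcut: flat steel offcut, 50 x 120 x 20 mm, lying in front of the oven box; origin at the underside; to be left alone

How it is judged:
By the outcome, as a careful person would: the job done as asked, in the order asked, and still so for the second after the job is handed in, with the robot touching nothing.
It also fails if it takes over 58 s, if anything falls off the work surface, if the arm or the gripper's body presses on something with over 40 N, if the wrist force passes 120 N, or if a joint passes its speed limit or range.

## Working session

There is one attempt and no reset: what is moved stays moved. The work goes in short steps, Python scripts to look and compute and a tool call to move; the robot and the scene stay as the last step left them, time stands still between calls to the robot, and variables do not carry over. Pictures are saved under pics/ and viewed, about 8 in all and at most 12, crops included, and the job is handed in when it is done.

Besides the shell and the picture viewer there is one more tool, called in YAML: its name, and indented under it one key for each argument. move_arm: Moves the arm, as the interface text tells. Its arguments: {"type":"object","properties":{"increments":{"type":"array"},"force":{"type":"number"}},"required":["increments"]}

```bash
mkdir -p pics; cat > h.py <<'E'
import numpy as np, cv2
from workcell import monitor, eyes, job
def world(f):
    K=f["camera_matrix"];R=cv2.Rodrigues(np.array(f["rvec"],float))[0];t=np.array(f["tvec"],float).ravel()
    z=f["z_map"].astype(float);v,u=np.mgrid[:z.shape[0],:z.shape[1]]
    c=np.stack([(u-K[0][2])/K[0][0]*z,(v-K[1][2])/K[1][1]*z,z],-1)
    P=(c-t)@R; P[z==0]=np.nan
    return P
def save(f,n,crop=None,s=1):
    im=f["color"][...,::-1]
    if crop: a,b,c,d=crop; im=im[b:d,a:c]
    cv2.imwrite("pics/"+n+".png",cv2.resize(im,None,fx=s,fy=s,interpolation=cv2.INTER_CUBIC))
E
python3 - <<'E'
from h import *
print(monitor.state())
for n in("top","scene"):
    f=eyes.grab_frame(n);save(f,n+"0",s=1.25);np.save(n+"0.npy",world(f))
E
```

```text
{'time_s': 0.0, 'qpos': array([ 6.73215029e+01,  1.83490385e+01,  8.97037867e+01, -4.83108563e-04,
        7.20424208e+01, -1.14421160e+00]), 'qvel': array([ 0.03808939, -0.00570102,  0.07725099,  0.05757803, -0.01910428,
        0.06948324]), 'effort': array([ 1.51778695e-03, -4.12457478e+01, -2.31972635e+01,  7.28550064e-02,
        4.57952265e-02, -1.49712946e-04]), 'ee_pos': array([210.8401052 , 534.38044773, 182.66414464]), 'ee_rot': array([-1.79904764e+02, -1.44272498e-03,  1.58465863e+02]), 'force': array([-0.25635485,  0.30198978,  0.70754481]), 'torque': array([-0.03526871,  0.03318693, -0.04681903]), 'gripper_width': 91.15924008579334}
```

View pics/top0.png

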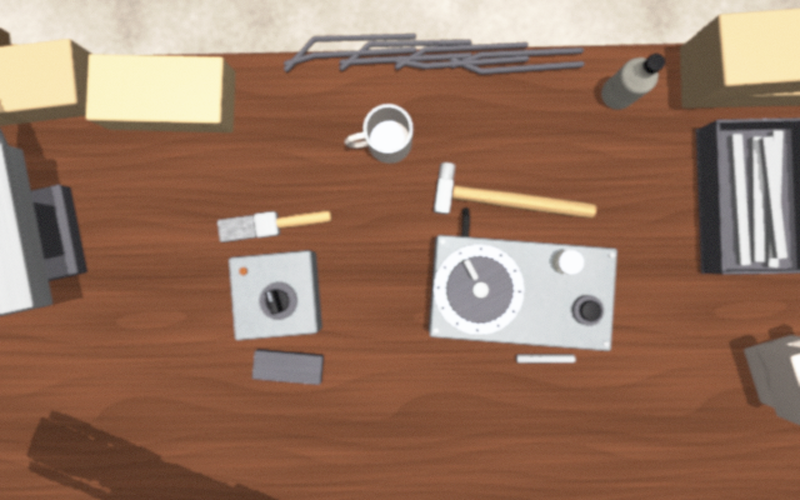

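View pics/scene0.png

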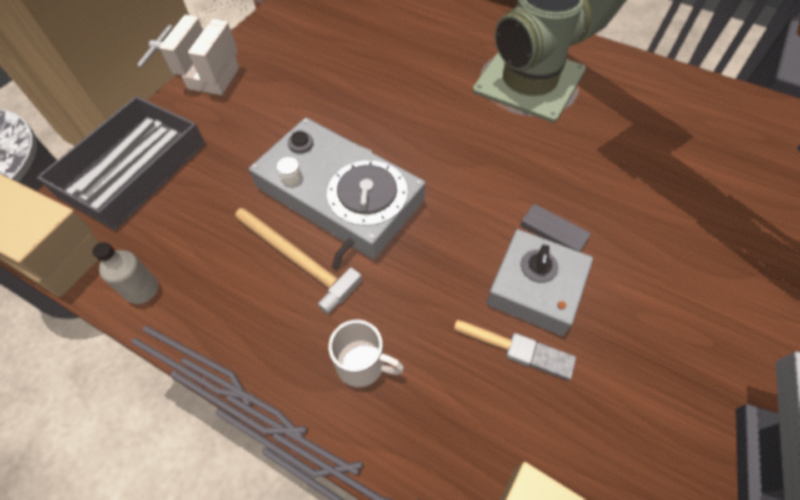

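The top view shows the hub at about (385,232), the fin pointing up-left to (376,210), the button at (471,248), and the tin at (456,209) (native pixels). Next I'll measure these from depth.

```bash
python3 - <<'E'
from h import *
for n in("top","scene"):
    P=np.load(n+"0.npy");z=P[...,2]
    C=P[(z>60)&(z<70)]
    def inb(P): return (P[...,1]<0)&(P[...,1]>-450)&(P[...,0]>250)&(P[...,0]<650)
    m=inb(P)&(z>55)&(z<75); r=cv2.minAreaRect(P[m][:,:2].astype(np.float32)); print(n,"console",r,np.median(z[m]))
    B=cv2.boxPoints(r);c=np.array(r[0]);
    # long direction
    e=[B[1]-B[0],B[2]-B[1]];l=max(e,key=np.linalg.norm);l=l/np.linalg.norm(l)
    if l[1]<0:l=-l
    x=np.array([l[1],-l[0]]);D=c+75*l;S=c-105*l-20*x
    print("yaw",np.degrees(np.arctan2(-l[0],l[1])),"dial",D,"start",S)
    d=np.hypot(P[...,0]-D[0],P[...,1]-D[1])
    disc=(d<70)&(z>78)&(z<86)
    print("disc z",np.median(z[disc]),"c",cv2.minEnclosingCircle(P[disc][:,:2].astype(np.float32)))
    hub=(d<12)&(z>86);print("hub",P[hub].mean(0))
    f=(d<62)&(z>97);q=P[f];print("fin",f.sum(),q.mean(0),np.nanmax(q[:,2]),"ang",np.degrees(np.arctan2(*(q.mean(0)[:2]-D)[::-1])),d[f].min(),d[f].max())
    ds=np.hypot(P[...,0]-S[0],P[...,1]-S[1]);b=(ds<16)&(z>86);print("btn",b.sum(),P[b].mean(0))
    t=inb(P)&(z>98)&(ds<150)&(d>80);print("tin",P[t].mean(0))
E
```

```text
top console ((506.63873291015625, -203.072021484375), (300.2658996582031, 169.94467163085938), 84.50086212158203) 65.59730880819001
yaw -5.4991384 dial [ 513.82604218 -128.41719818] start [ 476.66854668 -305.67215979]
disc z 82.18739793325857 c ((513.8710327148438, -128.20709228515625), 56.169288635253906)
hub [ 513.84670651 -128.26402791   89.87691024]
fin 91 [ 547.33090115 -111.48746899  103.2686541 ] 107.82534016058072 ang 26.80709385085757 19.01770605130806 54.487271410922475
btn 200 [ 476.89995133 -305.10553906   89.05362185]
tin [ 556.15374528 -270.29824488  103.19941938]
scene console ((506.81103515625, -202.51873779296875), (301.9017028808594, 171.56602478027344), 84.24797821044922) 65.14960484794238
yaw -5.7520256 dial [ 514.32777786 -127.8963623 ] start [ 476.38829613 -304.98559427]
disc z 81.65611454783556 c ((514.2128295898438, -127.57661437988281), 57.08584213256836)
hub [ 514.61964584 -127.31197418   89.58295114]
fin 64 [ 549.21966094 -109.69120913  102.93297424] 105.87889075683941 ang 27.55370532438735 19.715136330179075 55.65563332868583
btn 98 [ 477.06970291 -304.32726934   88.76775203]
tin [ 556.25912404 -268.98589069  102.7614458 ]
```

Both cameras agree: axis (514,-128), fin at about 26°, button (477,-305), and all heights match. I'll close the fingers and travel high to the counter-clockwise side of the fin.

move_arm:
  increments:
    - [[0,-4.4,-3.8,0,0,0,0],[0,-4.4,-3.8,0,0,0,0],[0,-4.4,-3.8,0,0,0,0],[0,-4.4,-3.8,0,0,0,0],[0,-4.4,-3.8,0,0,0,0],[0,-4.4,-3.8,0,0,0,0],[0,-4.4,-3.8,0,0,0,0],[0,-4.4,-3.8,0,0,0,0],[0,-4.4,-3.8,0,0,0,0],[0,-4.4,-3.8,0,0,0,0],[0,-4.4,-3.8,0,0,0,0],[0,0,0,0,0,0,0]]

```text
time_s: 1.6
ee_pos: [516.4, -49.1, 179.6]
ee_rot: [-179.8, -0.0, 158.6]
force: [-0.7, 1.1, 0.0]
gripper_width: 0.7
```

```bash
cat >> h.py <<'E'
from scipy.spatial.transform import Rotation as Rn
def togo(pos,yaw):
    s=monitor.state();R=Rn.from_euler('xyz',s["ee_rot"],degrees=True);T=Rn.from_euler('xyz',[180,0,yaw],degrees=True)
    print("t",s["time_s"],"at",s["ee_pos"].round(1),s["ee_rot"].round(1),"F",s["force"].round(1),"w",round(s["gripper_width"],1))
    print("shift cm",(R.inv().apply(np.array(pos)-s["ee_pos"])/10).round(3),"turn",(R.inv()*T).as_rotvec().round(3))
AX=np.array([514.1,-128.0])
def dialpose(phi,r=40,s=31,z=88):
    a=np.radians(phi);u=np.array([np.cos(a),np.sin(a)]);t=np.array([-u[1],u[0]])
    return [*(AX+r*u+s*t),z],phi+90
E
python3 -c "
from h import *
p,y=dialpose(26,s=31,z=140);print(p,y);togo(p,y)"
```

```text
[np.float64(536.4622563015054), np.float64(-82.60253869316273), 140] 116
t 1.6 at [516.4 -49.1 179.6] [-179.8   -0.   158.6] F [-0.7  1.1  0. ] w 0.7
shift cm [-3.086 -2.373  3.971] turn [-0.004  0.001  0.744]
```

move_arm:
  increments:
    - [[0,0,0,0,0,0,0.18],[0,0,0,0,0,0,0.18],[0,0,0,0,0,0,0.18],[0,0,0,0,0,0,0.18],[0,0,0,0,0,0,0.02],[0,0,0,0,0,0,0]]

```text
time_s: 2.35
ee_pos: [512.0, -44.6, 177.4]
ee_rot: [-179.5, -0.3, 115.2]
force: [0.3, -0.5, 0.5]
gripper_width: 0.6
```

```bash
python3 -c "
from h import *
p,y=dialpose(26,s=31,z=110);togo(p,y)"
```

```text
t 2.35 at [512.  -44.6 177.4] [-179.5   -0.3  115.2] F [ 0.3 -0.5  0.5] w 0.6
shift cm [-4.508  0.654  6.717] turn [-0.009 -0.005 -0.014]
```

move_arm:
  increments:
    - [[0,-1.5,0.2,0,0,0,0],[0,-1.5,0.2,1.6,-0.005,0,0],[0,-1.5,0.2,1.6,0,0,0],[0,0,0,1.6,0,0,-0.01],[0,0,0,1.4,0,0,0],[0,0,0,0,0,0,0]]

```text
time_s: 3.1
ee_pos: [537.8, -87.5, 108.4]
ee_rot: [-179.6, -0.3, 115.9]
force: [-0.0, 0.5, -0.6]
gripper_width: 0.7
```

```bash
python3 - <<'E'
from h import *
p,y=dialpose(26,s=31,z=88);togo(p,y)
f=eyes.grab_frame("scene");save(f,"s1",(180,60,380,240),4)
E
```

```text
t 3.1 at [537.8 -87.5 108.4] [-179.6   -0.3  115.9] F [-0.   0.5 -0.6] w 0.7
shift cm [0.49  0.109 2.04 ] turn [-0.006 -0.006 -0.002]
```

View pics/s1.png

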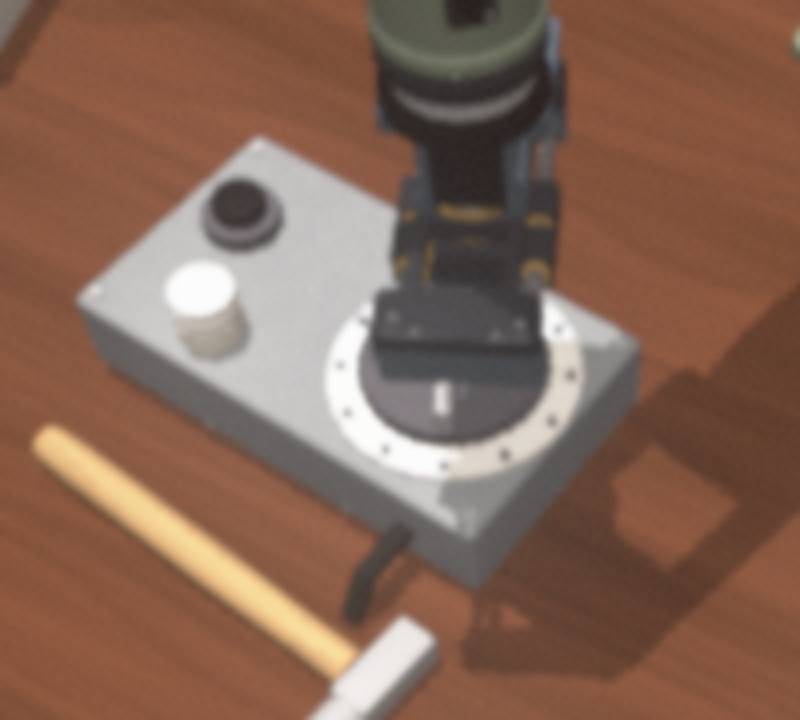

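The picture shows the gripper body hiding the fingertip, with the fin tip visible at (443,400). I'll project the TCP into the view and check depth.

```bash
python3 - <<'E'
from h import *
s=monitor.state();p=s["ee_pos"]
for n in("scene","top"):
    f=eyes.grab_frame(n);P=world(f)
    uv=cv2.projectPoints(p[None].astype(float),np.array(f["rvec"],float),np.array(f["tvec"],float),np.array(f["camera_matrix"],float),None)[0].ravel()
    print(n,"tcp px",uv,"zoomed",(uv-[180,60])*4)
    q=P[(abs(P[...,0]-p[0])<120)&(abs(P[...,1]-p[1])<120)&(P[...,2]>107)&(P[...,2]<400)]
    for a,b in((107,120),(120,140),(140,165),(165,200),(200,250)):
        k=q[(q[:,2]>a)&(q[:,2]<b)]
        if len(k):print(a,len(k),k.min(0).round(),k.max(0).round())
E
```

```text
scene tcp px [301.90812315 156.37027681] zoomed [487.63249261 385.48110726]
200 967 [ 455. -131.  217.] [635. -15. 250.]
top tcp px [364.23669269 219.97965382] zoomed [736.94677076 639.91861526]
200 65 [453. -93. 222.] [608. -16. 248.]
```

```bash
python3 - <<'E'
from h import *
f=eyes.grab_frame("scene");P=world(f)
for v in range(120,172,4): print(v,[("%d,%d,%d"%tuple(P[v,u]) if f["z_map"][v,u]>0 else "-") for u in (280,290,298,302,308,316)])
E
```

```text
120 ['569,-108,241', '561,-92,242', '555,-78,244', '550,-72,242', '559,-53,261', '536,-50,241']
124 ['576,-104,240', '566,-88,238', '562,-73,243', '558,-67,241', '568,-48,261', '544,-45,240']
128 ['582,-101,236', '569,-88,230', '561,-75,230', '559,-67,232', '576,-43,261', '548,-43,235']
132 ['608,-81,262', '599,-66,261', '592,-54,261', '589,-47,262', '584,-38,261', '380,-145,-2']
136 ['616,-76,262', '607,-61,262', '600,-49,262', '596,-44,260', '592,-33,262', '445,-106,70']
140 ['623,-71,262', '615,-56,263', '608,-44,261', '605,-38,263', '599,-30,261', '456,-100,70']
144 ['629,-68,260', '622,-51,262', '616,-39,262', '612,-34,261', '607,-24,262', '473,-90,79']
148 ['628,-70,246', '622,-53,249', '617,-39,253', '613,-34,251', '609,-24,253', '483,-84,80']
152 ['625,-74,228', '616,-58,228', '611,-44,231', '607,-38,232', '602,-29,232', '495,-77,82']
156 ['544,-142,82', '546,-113,103', '523,-108,80', '519,-100,80', '602,-29,220', '501,-74,76']
160 ['553,-137,80', '554,-108,100', '533,-102,81', '530,-93,83', '523,-81,83', '505,-72,67']
164 ['563,-131,81', '562,-103,99', '543,-96,81', '539,-88,81', '532,-76,81', '513,-67,65']
168 ['567,-129,73', '561,-105,81', '552,-90,81', '546,-84,78', '533,-76,67', '525,-60,68']
```

```bash
python3 - <<'E'
from h import *
f=eyes.grab_frame("scene");g=eyes.grab_frame("top")
im=lambda f,c:cv2.resize((255*(f["color"][c[1]:c[3],c[0]:c[2],::-1]/255.)**.45).astype(np.uint8),(400,400),interpolation=cv2.INTER_CUBIC)
cv2.imwrite("pics/b1.png",np.hstack([im(f,(250,80,350,180)),im(g,(310,150,450,290))]))
K=np.array(f["camera_matrix"],float)
R=cv2.Rodrigues(np.array(f["rvec"],float))[0];print("cam",-R.T@np.array(f["tvec"]).ravel())
R=cv2.Rodrigues(np.array(g["rvec"],float))[0];print("camtop",-R.T@np.array(g["tvec"]).ravel())
E
```

```text
cam [971.03066823 211.27411552 790.4196047 ]
camtop [555.44064077 -14.40424488 873.69172569]
```

View pics/b1.png

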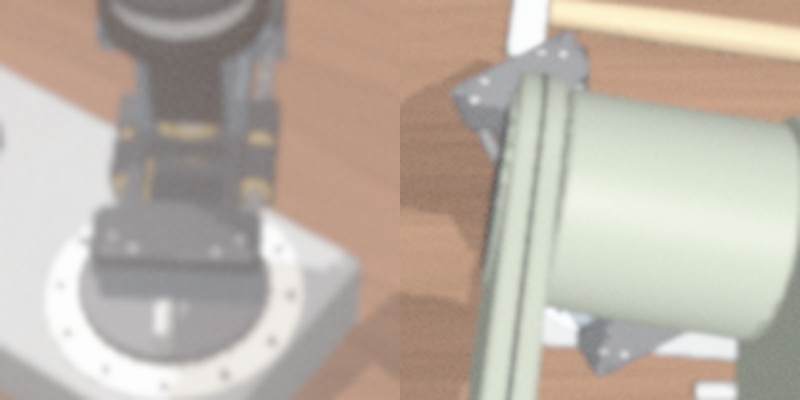

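The finger should be visible at the TCP pixel but isn't, and the body also looks about 30 mm higher than expected. I'll turn the tool 90° so the long body doesn't hide the fingers, then look.

move_arm:
  increments:
    - [[0,0,0,-1,0,0,-0.18],[0,0,0,0,0,0,-0.18],[0,0,0,0,0,0,-0.18],[0,0,0,0,0,0,-0.18],[0,0,0,0,0,0,-0.18],[0,0,0,0,0,0,-0.18],[0,0,0,0,0,0,-0.18],[0,0,0,0,0,0,-0.18],[0,0,0,0,0,0,-0.13],[0,0,0,0,0,0,0]]

```text
time_s: 4.65
ee_pos: [542.3, -86.2, 128.1]
ee_rot: [-179.7, 0.5, -151.0]
force: [1.4, 0.7, -0.0]
gripper_width: 0.4
```

```bash
python3 - <<'E'
from h import *
f=eyes.grab_frame("scene");p=monitor.state()["ee_pos"];P=world(f)
uv=cv2.projectPoints(p[None].astype(float),np.array(f["rvec"],float),np.array(f["tvec"],float),np.array(f["camera_matrix"],float),None)[0].ravel()
print(p,uv,(uv-[240,80])*5)
c=f["color"]; f["color"]=(255*(c/255.)**.5).astype(np.uint8);save(f,"s2",(240,80,380,190),5)
for v in range(120,176,4): print(v,[("%d,%d,%d"%tuple(P[v,u]) if f["z_map"][v,u]>0 else "-") for u in (int(uv[0])+k for k in(-12,-6,-3,0,3,6,12))])
E
```

```text
[542.33631179 -86.21535955 128.14527076] [301.04293333 152.44437159] [305.21466667 362.22185795]
120 ['577,-82,262', '571,-73,261', '532,-94,214', '564,-64,260', '563,-59,261', '559,-55,260', '348,-173,-2']
124 ['582,-79,258', '576,-70,258', '570,-68,253', '571,-60,258', '570,-55,260', '565,-51,257', '557,-44,253']
128 ['581,-80,246', '576,-71,246', '551,-82,216', '571,-61,247', '569,-56,248', '567,-51,249', '373,-158,0']
132 ['473,-163,80', '562,-82,215', '557,-78,212', '555,-73,213', '551,-68,212', '443,-132,68', '433,-121,64']
136 ['483,-157,80', '562,-83,202', '557,-79,200', '555,-73,202', '553,-68,202', '462,-120,79', '449,-112,71']
140 ['493,-150,80', '562,-84,190', '556,-80,187', '555,-74,189', '553,-69,190', '474,-113,81', '467,-101,82']
144 ['504,-144,81', '562,-85,177', '557,-81,175', '554,-75,175', '554,-68,179', '485,-106,83', '478,-95,82']
148 ['518,-134,87', '513,-121,90', '560,-79,167', '555,-76,163', '553,-70,165', '496,-100,84', '489,-89,83']
152 ['525,-131,82', '521,-116,87', '513,-114,80', '510,-108,80', '506,-102,79', '504,-96,81', '497,-84,81']
156 ['548,-114,105', '528,-113,82', '524,-107,82', '521,-101,82', '518,-95,83', '513,-90,81', '507,-78,81']
160 ['557,-109,103', '536,-108,79', '533,-102,80', '530,-96,80', '529,-89,84', '523,-84,80', '516,-73,80']
164 ['563,-105,99', '546,-101,81', '543,-96,80', '539,-90,81', '535,-85,79', '534,-77,83', '518,-72,67']
168 ['564,-106,84', '556,-95,82', '552,-90,80', '547,-85,78', '544,-80,78', '537,-76,72', '527,-67,66']
172 ['564,-107,68', '557,-96,68', '554,-90,68', '552,-83,70', '549,-77,70', '544,-72,68', '539,-60,70']
```

View pics/s2.png

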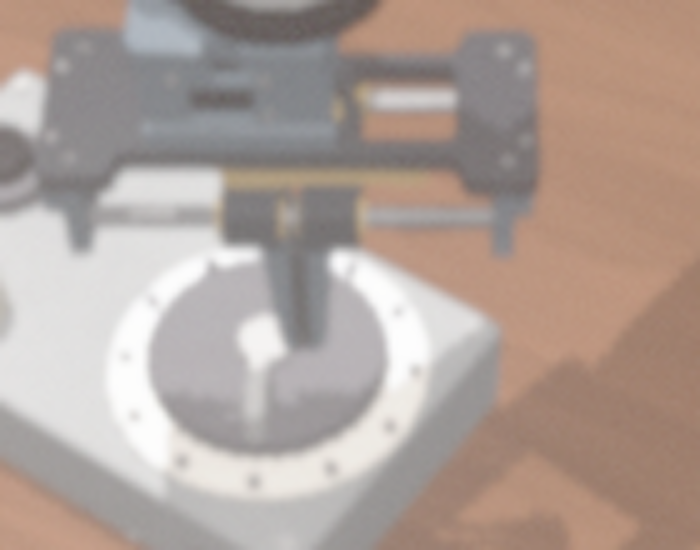

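This picture shows the closed fingers hanging over the dial right of the hub. The tip is at about (308,345) zoomed, or row 149, which puts it at z≈160 where 128 is reported. I'll compare the reported pose with the joints and depth.

```bash
python3 - <<'E'
from h import *
for i in range(3):
    s=monitor.state();print(s["time_s"],s["ee_pos"].round(1),s["ee_rot"].round(1),s["qpos"].round(2),s["force"].round(1))
    f=eyes.grab_frame("scene")
P=world(f);p=s["ee_pos"];R=Rn.from_euler('xyz',s["ee_rot"],degrees=True)
L=R.inv().apply((P-p).reshape(-1,3)).reshape(P.shape)
m=(abs(L[...,0])<60)&(abs(L[...,1])<110)&(P[...,2]>112)&(P[...,2]<330)
h=L[m]
for a in range(-200,20,8):
    k=h[(h[:,2]>=a)&(h[:,2]<a+8)]
    if len(k)>2:print(a,len(k),np.percentile(k[:,:2],[5,50,95],axis=0).round().tolist())
E
```

```text
4.7 [542.3 -86.2 128.1] [-179.7    0.5 -151. ] [-1.0280e+01  1.8070e+01  9.8440e+01  8.0000e-02  6.2940e+01 -1.2927e+02] [-0.2  0.5 -0.4]
4.75 [542.3 -86.3 128. ] [-179.7    0.5 -151.1] [-1.0290e+01  1.8080e+01  9.8440e+01  8.0000e-02  6.2940e+01 -1.2927e+02] [-0.1  0.4 -0.2]
4.8 [542.2 -86.2 127.8] [-179.7    0.4 -151. ] [-1.0290e+01  1.8090e+01  9.8450e+01  8.0000e-02  6.2940e+01 -1.2928e+02] [-1.  -0.7  0. ]
-200 13 [[-37.0, -38.0], [-23.0, -15.0], [1.0, 18.0]]
-192 22 [[-24.0, -37.0], [-23.0, -3.0], [-23.0, 18.0]]
-184 139 [[-25.0, -46.0], [-23.0, -17.0], [-18.0, 14.0]]
-176 117 [[-24.0, -46.0], [-23.0, -13.0], [-17.0, 15.0]]
-168 181 [[-25.0, -44.0], [-22.0, -18.0], [-17.0, 13.0]]
-160 506 [[-33.0, -84.0], [-21.0, -9.0], [25.0, 82.0]]
-152 1220 [[-38.0, -83.0], [-14.0, 23.0], [29.0, 86.0]]
-144 228 [[-39.0, -81.0], [-26.0, 13.0], [18.0, 81.0]]
-136 305 [[-40.0, -74.0], [-33.0, 7.0], [11.0, 77.0]]
-128 428 [[-40.0, -71.0], [-33.0, 13.0], [26.0, 70.0]]
-120 98 [[-40.0, -76.0], [-39.0, 5.0], [-33.0, 79.0]]
-112 10 [[-38.0, -45.0], [-8.0, 12.0], [-1.0, 81.0]]
-96 13 [[-20.0, -9.0], [-19.0, -3.0], [-16.0, 13.0]]
-88 52 [[-20.0, -11.0], [-17.0, -1.0], [12.0, 12.0]]
-80 37 [[-19.0, -9.0], [-18.0, 0.0], [-16.0, 12.0]]
-72 33 [[-19.0, -10.0], [-18.0, 1.0], [-16.0, 10.0]]
-64 31 [[-20.0, -9.0], [-18.0, -1.0], [-16.0, 10.0]]
-56 26 [[-20.0, -9.0], [-18.0, 3.0], [-17.0, 11.0]]
-48 29 [[-19.0, -8.0], [-18.0, 0.0], [-12.0, 10.0]]
-40 21 [[-19.0, -6.0], [-17.0, 0.0], [-17.0, 8.0]]
```

In the tool frame the real body bottom is 112 mm back instead of 79, and the fingers end about 33 mm behind the reported TCP. So the true tip z is roughly the reported z + 33. I'll use this orientation (jaw axis tangential) and descend carefully while watching force.

```bash
cat >> h.py <<'E'
def dp2(phi,r=39,s=23.5,z=60):
    p,_=dialpose(phi,r,s,z); return p,phi+180
E
python3 -c "
from h import *
togo(*dp2(26,z=95))"
```

```text
t 4.85 at [542.1 -86.3 127.8] [-179.7    0.4 -151. ] F [0.4 0.1 0.2] w 0.4
shift cm [ 0.483 -0.134  3.272] turn [-0.004  0.008  0.052]
```

move_arm:
  increments:
    - [[0,0.4,-0.1,0.8,0,0.008,0.05],[0,0,0,0.8,0,0,0],[0,0,0,0.8,0,0,0],[0,0,0,0.8,0,0,0],[0,0,0,0,0,0,0]]

```text
time_s: 5.48
ee_pos: [539.4, -89.1, 94.0]
ee_rot: [-179.7, 0.0, -154.0]
force: [0.4, 0.1, 0.6]
gripper_width: 0.5
```

```bash
python3 -c "
from h import *
togo(*dp2(26,z=57))"
```

```text
t 5.475 at [539.4 -89.1  94. ] [-179.7    0.  -154. ] F [0.4 0.1 0.6] w 0.5
shift cm [ 0.077 -0.026  3.701] turn [-0.004  0.    -0.   ]
```

Next I'll go to reported 82, the height at which the disc would be touched if the report were right, in small steps.

move_arm:
  increments:
    - [[0,0.05,0,0.4,0,0,0],[0,0,0,0.4,0,0,0],[0,0,0,0.3,0,0,0],[0,0,0,0.2,0,0,0],[0,0,0,0,0,0,0]]

```text
time_s: 6.1
ee_pos: [539.4, -89.4, 80.6]
ee_rot: [-179.7, 0.1, -154.0]
force: [-1.2, 0.3, 0.9]
gripper_width: -0.0
```

move_arm:
  increments:
    - [[0,0,0,0.3,0,0,0],[0,0,0,0.2,0,0,0],[0,0,0,0,0,0,0]]

```text
time_s: 6.48
ee_pos: [539.5, -89.4, 75.4]
ee_rot: [-179.7, 0.1, -154.0]
force: [0.5, 0.1, 0.1]
gripper_width: 0.7
```

There is no contact at 75, below the disc top, so the offset is confirmed. I'll continue to about 60.

move_arm:
  increments:
    - [[0,0,0,0.4,0,0,0],[0,0,0,0.4,0,0,0],[0,0,0,0.4,0,0,0],[0,0,0,0.2,0,0,0],[0,0,0,0,0,0,0]]

```text
time_s: 7.1
ee_pos: [539.5, -89.5, 60.2]
ee_rot: [-179.7, 0.1, -154.0]
force: [0.3, -0.8, 0.0]
gripper_width: 0.1
```

```bash
python3 - <<'E'
from h import *
togo(*dp2(26,z=57))
f=eyes.grab_frame("scene");s=monitor.state();p=s["ee_pos"]
uv=cv2.projectPoints((p+[0,0,33])[None],np.array(f["rvec"],float),np.array(f["tvec"],float),np.array(f["camera_matrix"],float),None)[0].ravel()
print("tip px",(uv-[240,80])*5)
c=f["color"]; f["color"]=(255*(c/255.)**.5).astype(np.uint8);save(f,"s3",(240,80,380,190),5)
P=world(f);R=Rn.from_euler('xyz',s["ee_rot"],degrees=True)
L=R.inv().apply((P-p).reshape(-1,3)).reshape(P.shape)
m=(abs(L[...,0])<22)&(abs(L[...,1])<14)&(P[...,2]>87)
h=L[m]
for a in range(-72,-20,6):
    k=h[(h[:,2]>=a)&(h[:,2]<a+6)]
    if len(k)>2:print(a,len(k),np.percentile(k[:,:2],[5,50,95],axis=0).round().tolist())
E
```

```text
t 7.1 at [539.5 -89.5  60.2] [-1.797e+02  1.000e-01 -1.540e+02] F [ 0.3 -0.8  0. ] w 0.1
shift cm [0.068 0.001 0.321] turn [-0.005  0.001 -0.   ]
tip px [306.06313954 404.00942046]
-72 21 [[-20.0, -10.0], [-18.0, 3.0], [-17.0, 11.0]]
-66 15 [[-19.0, -9.0], [-18.0, 0.0], [-15.0, 11.0]]
-60 18 [[-19.0, -9.0], [-18.0, 1.0], [-17.0, 9.0]]
-54 17 [[-19.0, -9.0], [-18.0, -0.0], [-16.0, 10.0]]
-48 17 [[-19.0, -5.0], [-18.0, 2.0], [-13.0, 10.0]]
-42 12 [[-19.0, -6.0], [-17.0, 0.0], [-17.0, 9.0]]
-36 9 [[-19.0, -5.0], [-17.0, 0.0], [-14.0, 7.0]]
```

View pics/s3.png

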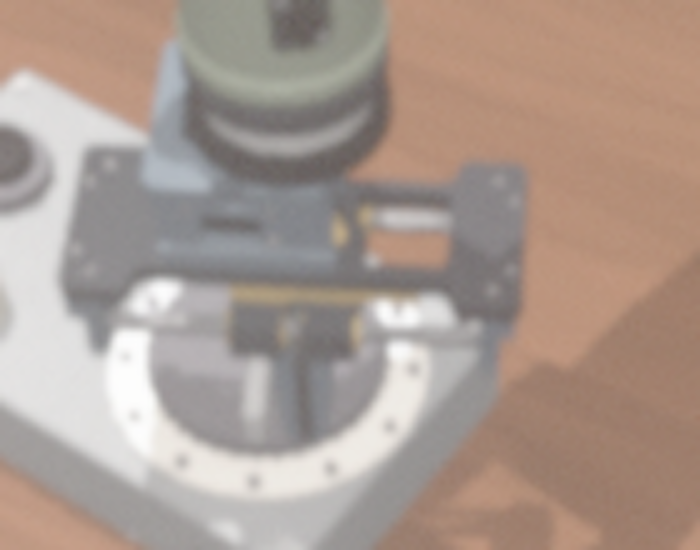

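The finger stands to the right of the fin with its tip near (308,437), low over the disc, with the fin at (258,390). I'll close the gap and then push along the arc.

move_arm:
  increments:
    - [[0,0,-0.3,0.1,0,0,0],[0,0,-0.3,0.1,0,0,0],[0,0,-0.3,0,0,0,0],[0,-0.09,-0.32,0,0,0,0.08],[0,-0.09,-0.32,0,0,0,0.08],[0,-0.09,-0.32,0,0,0,0.08],[0,-0.09,-0.32,0,0,0,0.08]]

```text
time_s: 8.02
ee_pos: [551.6, -106.4, 58.6]
ee_rot: [179.9, 0.2, -173.1]
force: [-0.5, 0.6, 0.3]
gripper_width: 0.6
```

```bash
cat >> h.py <<'E'
def where():
    s=monitor.state();d=s["ee_pos"][:2]-AX;phi=(s["ee_rot"][2]-180);a=np.radians(phi);u=np.array([np.cos(a),np.sin(a)])
    t=np.array([-u[1],u[0]]);phi=(phi+180)%360-180
    print("t",s["time_s"],"phi %.1f r %.1f s %.1f z %.1f"%(phi,d@u,d@t,s["ee_pos"][2]),"F rad/tan",(s["force"][:2]@u).round(1),(s["force"][:2]@t).round(1),s["force"][2].round(1),"rot",s["ee_rot"].round(1))
E
python3 -c "
from h import *
where()"
```

```text
t 8.025 phi 6.9 r 39.8 s 16.9 z 58.6 F rad/tan -0.4 0.6 0.3 rot [ 179.9    0.2 -173.1]
```

move_arm:
  increments:
    - [[0,0.05,-0.2,0,0,0,0],[0,-0.09,-0.32,0,0,0,0.08],[0,-0.09,-0.32,0,0,0,0.08],[0,-0.09,-0.32,0,0,0,0.08],[0,-0.09,-0.32,0,0,0,0.08],[0,-0.09,-0.32,0,0,0,0.08],[0,0,0,0,0,0,0]]

```text
time_s: 8.9
ee_pos: [556.0, -123.8, 58.7]
ee_rot: [179.6, 0.2, 163.7]
force: [1.1, 2.4, 0.5]
gripper_width: 0.2
```

```bash
cat >> h.py <<'E'
def fin(n="scene"):
    f=eyes.grab_frame(n);P=world(f);z=P[...,2];d=np.hypot(P[...,0]-AX[0],P[...,1]-AX[1])
    hsv=cv2.cvtColor(f["color"],cv2.COLOR_RGB2HSV)
    m=(d<58)&(d>18)&(z>97)&(z<109)&(hsv[...,2]>110)
    q=P[m]
    if len(q):
        c=np.median(q,0);print(n,"fin px",m.sum(),c.round(1),"ang",np.degrees(np.arctan2(c[1]-AX[1],c[0]-AX[0])).round(1),"d",d[m].min().round(),d[m].max().round())
    else: print(n,"no fin")
    return f
E
python3 -c "
from h import *
where();fin();fin('top')"
```

```text
t 8.9 phi -16.3 r 39.1 s 15.8 z 58.7 F rad/tan 0.4 2.6 0.5 rot [179.6   0.2 163.7]
scene no fin
top no fin
```

move_arm:
  increments:
    - [[0,-0.05,-0.32,0,0,0,0.08],[0,-0.09,-0.32,0,0,0,0.08],[0,0,0,0,0,0,0]]

```text
time_s: 9.38
ee_pos: [555.7, -130.8, 58.8]
ee_rot: [179.6, 0.2, 154.7]
force: [0.4, 0.3, -0.1]
gripper_width: 0.6
```

```bash
python3 - <<'E'
from h import *
where();fin();f=fin('top')
f=eyes.grab_frame("scene");c=f["color"]; f["color"]=(255*(c/255.)**.5).astype(np.uint8);save(f,"s4",(240,80,380,190),5)
E
```

```text
t 9.375 phi -25.3 r 38.8 s 15.3 z 58.8 F rad/tan 0.2 0.4 -0.1 rot [179.6   0.2 154.7]
scene fin px 6 [ 559.  -156.9  102.7] ang -32.7 d 52.0 54.0
top no fin
```

View pics/s4.png

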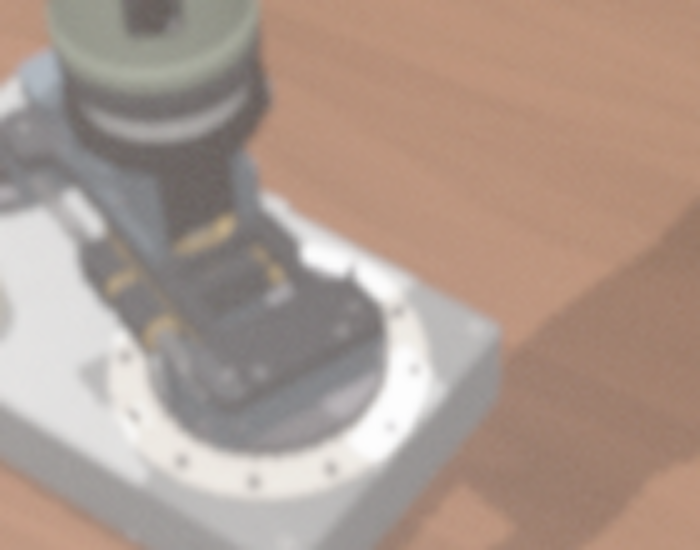

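The body covers most of the dial, but the fin tip was measured at -32.7°, so two clicks are done. Third click next.

move_arm:
  increments:
    - [[0,-0.09,-0.34,0,0,0,0.08],[0,-0.09,-0.34,0,0,0,0.08],[0,-0.09,-0.32,0,0,0,0.08],[0,-0.09,-0.32,0,0,0,0.08],[0,-0.09,-0.32,0,0,0,0.08],[0,-0.09,-0.32,0,0,0,0.08],[0,0,0,0,0,0,0]]

```text
time_s: 10.4
ee_pos: [551.2, -147.7, 58.9]
ee_rot: [179.2, 0.1, 126.8]
force: [-0.5, 0.0, 0.3]
gripper_width: 0.5
```

```bash
python3 -c "
from h import *
where();fin();fin('top')"
```

```text
t 10.4 phi -53.2 r 38.0 s 17.9 z 58.9 F rad/tan -0.3 -0.4 0.3 rot [1.792e+02 1.000e-01 1.268e+02]
scene no fin
top no fin
```

Position and zero force are consistent with three clicks. I'll start the fourth in shorter pieces.

move_arm:
  increments:
    - [[0,-0.1,-0.3,0,0,0,0],[0,-0.09,-0.32,0,0,0,0.08],[0,-0.09,-0.32,0,0,0,0.08],[0,-0.09,-0.32,0,0,0,0.08],[0,0,0,0,0,0,0]]

```text
time_s: 11.12
ee_pos: [542.5, -157.8, 58.7]
ee_rot: [179.2, -0.1, 112.9]
force: [1.2, 0.7, -0.1]
gripper_width: 0.3
```

```bash
python3 -c "
from h import *
where();fin();fin('top')"
```

```text
t 11.125 phi -67.1 r 38.5 s 14.6 z 58.7 F rad/tan -0.1 1.3 -0.1 rot [ 1.792e+02 -1.000e-01  1.129e+02]
scene fin px 4 [ 519.8 -146.9  101. ] ang -73.2 d 19.0 22.0
top no fin
```

move_arm:
  increments:
    - [[0,-0.09,-0.32,0,0,0,0.08],[0,-0.09,-0.32,0,0,0,0.08],[0,-0.09,-0.32,0,0,0,0.08],[0,0,0,0,0,0,0]]

```text
time_s: 11.72
ee_pos: [537.2, -163.3, 58.9]
ee_rot: [178.9, -0.2, 99.1]
force: [0.0, -0.8, -0.3]
gripper_width: 0.0
```

```bash
python3 -c "
from h import *
where();fin();fin('top')"
```

```text
t 11.725 phi -80.9 r 38.5 s 17.2 z 58.9 F rad/tan 0.8 -0.1 -0.3 rot [178.9  -0.2  99.1]
scene fin px 8 [ 518.4 -147.8  102.7] ang -77.7 d 19.0 22.0
top no fin
```

The force has dropped to zero, so the fourth jump has probably happened. I'll back off, lift and look.

move_arm:
  increments:
    - [[0,0,0.6,0,0,0,0],[0,0,0.6,-1,0,0,0],[0,0,0,-3,0,0,0],[0,0,3,-4,0,0,0],[0,0,5,-2,0,0,0],[0,0,5,0,0,0,0],[0,0,5,0,0,0,0],[0,0,0,0,0,0,0]]

```text
time_s: 12.82
ee_pos: [732.2, -131.4, 170.0]
ee_rot: [178.8, -0.1, 99.4]
force: [-1.1, 0.6, -0.6]
gripper_width: 0.5
```

```bash
python3 - <<'E'
from h import *
where();f=fin();save(f,"s5",(180,60,380,200),4);fin('top')
E
```

```text
t 12.825 phi -80.6 r 38.8 s 214.6 z 170.0 F rad/tan -0.8 -1.0 -0.6 rot [ 1.788e+02 -1.000e-01  9.940e+01]
scene fin px 76 [ 531.4 -159.6  102.6] ang -61.3 d 19.0 53.0
top no fin
```

View pics/s5.png

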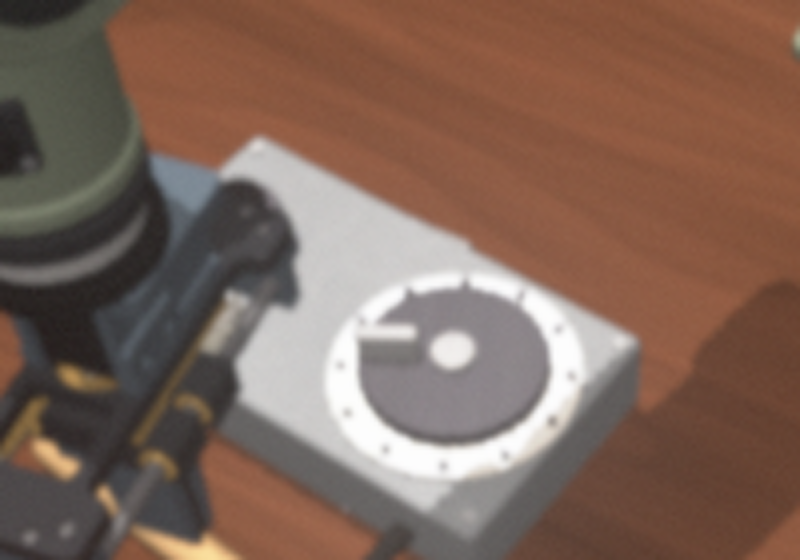

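The fin is at -61.3° after 88° of turn, so only three clicks are done. I had a sign slip: extra s means the finger lags the fin. The last push stopped at about -75°, just before the half-way point (-77°), and the dial fell back to stop 3. I'll go back for exactly one more.

```bash
python3 -c "
from h import *
togo(*dp2(-64,r=39,s=27,z=110))
f=eyes.grab_frame('scene');P=world(f);z=P[...,2];d=np.hypot(P[...,0]-AX[0],P[...,1]-AX[1])
m=(d<58)&(d>18)&(z>101)&(z<106);q=P[m][:,:2].astype(np.float32)
print(m.sum(),q.mean(0),np.degrees(np.arctan2(*(q.mean(0)-AX)[::-1])),cv2.fitLine(q,cv2.DIST_L2,0,.01,.01).ravel())
"
```

```text
t 12.925 at [ 729.2 -132.3  170.8] [ 1.789e+02 -1.000e-01  9.930e+01] F [-0.1  0.5  0.1] w 0.6
shift cm [  0.924 -17.568   5.74 ] turn [ 0.019  0.001 -0.292]
50 [ 530.85077 -160.6925 ] -62.870606587818195 [ 4.1063783e-01 -9.1179854e-01  5.3085071e+02 -1.6069250e+02]
```

move_arm:
  increments:
    - [[0,0.2,-3.5,0,0,0,-0.1],[0,0.2,-4.5,0,0.01,0,-0.1],[0,0.2,-4.5,0,0,0,-0.09],[0,0,-3,0,0,0,0],[0,0,0,0,0,0,0]]

```text
time_s: 13.6
ee_pos: [568.2, -175.4, 171.3]
ee_rot: [179.6, 0.2, 116.3]
force: [0.3, -0.0, -0.1]
gripper_width: 0.6
```

```bash
python3 -c "
from h import *
where();togo(*dp2(-64,r=39,s=27,z=59))"
```

```text
t 13.6 phi -63.7 r 66.5 s 27.5 z 171.3 F rad/tan 0.1 0.2 -0.1 rot [179.6   0.2 116.3]
t 13.6 at [ 568.2 -175.4  171.3] [179.6   0.2 116.3] F [ 0.3 -0.  -0.1] w 0.6
shift cm [ 2.764 -0.142 11.22 ] turn [0.007 0.003 0.005]
```

move_arm:
  increments:
    - [[0,1.4,0,0,0,0,0],[0,1.4,0,0,0,0,0],[0,0,0,2.5,0,0,0],[0,0,0,2.5,0,0,0],[0,0,0,2.5,0,0,0],[0,0,0,1.5,0,0,0],[0,0,0,0,0,0,0]]

```text
time_s: 14.48
ee_pos: [558.1, -142.0, 80.2]
ee_rot: [179.4, 0.2, 116.6]
force: [0.8, -0.8, -0.2]
gripper_width: 0.2
```

```bash
python3 -c "
from h import *
where();togo(*dp2(-64,r=39,s=25,z=59))"
```

```text
t 14.475 phi -63.4 r 32.2 s 33.0 z 80.2 F rad/tan 1.0 0.4 -0.2 rot [179.4   0.2 116.6]
t 14.475 at [ 558.1 -142.    80.2] [179.4   0.2 116.6] F [ 0.8 -0.8 -0.2] w 0.2
shift cm [-0.695 -0.87   2.118] turn [0.011 0.004 0.011]
```

move_arm:
  increments:
    - [[0,-0.7,-0.6,0,0,0,0],[0,0,0,0.8,0.01,0,0],[0,0,0,0.8,0,0,0],[0,0,0,0.5,0,0,0],[0,0,0,0,0,0,0]]

```text
time_s: 15.1
ee_pos: [557.7, -152.0, 60.1]
ee_rot: [179.8, 0.4, 116.6]
force: [-0.1, -0.4, 0.4]
gripper_width: 0.1
```

```bash
python3 -c "
from h import *
where();togo(*dp2(-64,r=39,s=15,z=59))"
```

```text
t 15.1 phi -63.4 r 41.0 s 28.2 z 60.1 F rad/tan 0.3 -0.3 0.4 rot [179.8   0.4 116.6]
t 15.1 at [ 557.7 -152.    60.1] [179.8   0.4 116.6] F [-0.1 -0.4  0.4] w 0.1
shift cm [ 0.185 -1.359  0.099] turn [0.004 0.007 0.011]
```

move_arm:
  increments:
    - [[0,0.1,-0.5,0,0,0,0],[0,0.1,-0.5,0,0,0,0],[0,0,-0.35,0,0,0,0],[0,-0.09,-0.34,0,0,0,0.08],[0,-0.09,-0.34,0,0,0,0.08],[0,-0.09,-0.34,0,0,0,0.08],[0,0,0,0,0,0,0]]

```text
time_s: 15.98
ee_pos: [538.3, -162.7, 61.2]
ee_rot: [179.2, 0.4, 102.4]
force: [1.2, 0.9, -0.5]
gripper_width: 0.0
```

```bash
python3 -c "
from h import *
where()"
```

```text
t 15.975 phi -77.6 r 39.1 s 16.1 z 61.2 F rad/tan -0.6 1.3 -0.5 rot [179.2   0.4 102.4]
```

move_arm:
  increments:
    - [[0,-0.06,-0.38,0.1,0,0,0.08],[0,-0.06,-0.38,0.1,0,0,0.08],[0,0,-0.1,0,0,0,0],[0,0,0,0,0,0,0]]

```text
time_s: 16.48
ee_pos: [530.3, -165.8, 60.0]
ee_rot: [179.1, 0.3, 93.3]
force: [0.6, -0.8, 0.5]
gripper_width: 0.7
```

```bash
python3 -c "
from h import *
where()"
```

```text
t 16.475 phi -86.7 r 38.7 s 14.0 z 60.0 F rad/tan 0.8 0.5 0.5 rot [179.1   0.3  93.3]
```

That's about -85°, well past half-way, with no force. I'll back off and look.

move_arm:
  increments:
    - [[0,0,0.6,0,0,0,0],[0,0,0.6,-1,0,0,0],[0,0,0,-3,0,0,0],[0,0,3,-4,0,0,0],[0,0,5,-2,0,0,0],[0,0,5,0,0,0,0],[0,0,5,0,0,0,0],[0,0,0,0,0,0,0]]

```text
time_s: 17.48
ee_pos: [729.2, -152.6, 171.2]
ee_rot: [178.7, 0.4, 93.6]
force: [-0.2, -0.7, -0.6]
gripper_width: 0.6
```

```bash
python3 - <<'E'
from h import *
f=eyes.grab_frame('scene');P=world(f);z=P[...,2];d=np.hypot(P[...,0]-AX[0],P[...,1]-AX[1])
m=(d<58)&(d>18)&(z>101)&(z<106);q=P[m][:,:2].astype(np.float32)
print(m.sum(),q.mean(0),np.degrees(np.arctan2(*(q.mean(0)-AX)[::-1])))
save(f,"s6",(180,60,380,200),4)
togo([476.9,-304.9,110],63)
E
```

```text
53 [ 511.7972  -163.56935] -93.70420683294991
t 17.525 at [ 727.5 -152.9  171.7] [178.8   0.4  93.6] F [0.3 0.2 0.7] w 0.6
shift cm [-13.571 -26.089   5.719] turn [0.023 0.002 0.533]
```

View pics/s6.png

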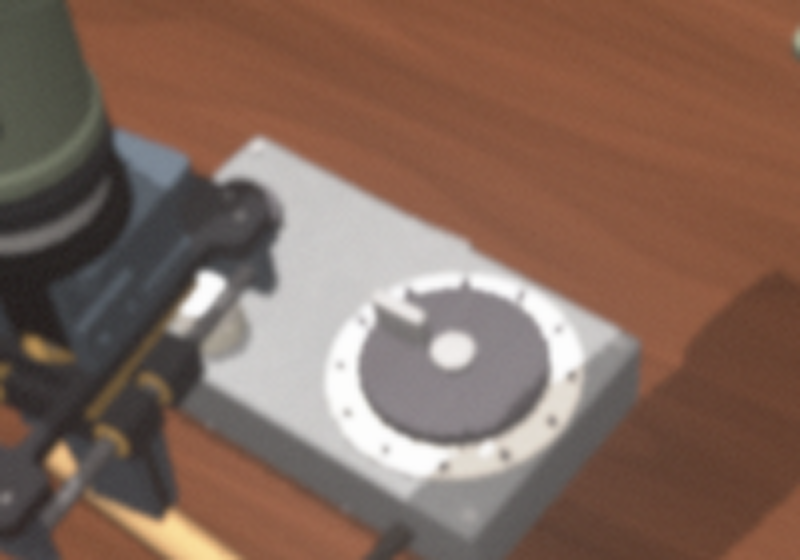

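The fin is now at -93.7°, up and left of the hub at (400,308), which is 120.6° in total: four clicks. Next is the button; I'll check the housing height first and travel high.

move_arm:
  increments:
    - [[0,-2,-4.5,0,0,0,0],[0,-2.5,-5,0,0,0,0],[0,-2.5,-5,0,0,0,0],[0,-2.5,-5,0,0,0,0],[0,-2.5,-5,0,0,0,0],[0,-1.5,-1.5,0,0.02,0,0],[0,0,0,0,0,0,0]]

```text
time_s: 18.4
ee_pos: [462.3, -305.9, 170.4]
ee_rot: [-180.0, 0.6, 93.6]
force: [-0.1, -0.2, 0.1]
gripper_width: 0.5
```

```bash
python3 - <<'E'
from h import *
for n in("top","scene"):
    P=np.load(n+"0.npy");d=np.hypot(P[...,0]-476.9,P[...,1]+304.9)
    for a in range(10,30,2):
        k=P[(d>=a)&(d<a+2)][:,2];print(a,np.percentile(k,[5,50,95]).round(),end=" ")
    b=(d<22)&(P[...,2]>86.5);print(n,"btn",b.sum(),P[b].mean(0))
togo([476.9,-304.9,70],monitor.state()["ee_rot"][2])
E
```

```text
10 [87. 89. 91.] 12 [87. 90. 91.] 14 [77. 88. 90.] 16 [76. 80. 88.] 18 [75. 77. 79.] 20 [75. 77. 79.] 22 [64. 77. 79.] 24 [64. 70. 78.] 26 [63. 65. 68.] 28 [63. 65. 68.] top btn 204 [ 476.89112886 -304.52398776   89.08287046]
10 [87. 89. 91.] 12 [85. 89. 90.] 14 [75. 87. 89.] 16 [75. 82. 89.] 18 [74. 77. 87.] 20 [72. 76. 78.] 22 [64. 74. 78.] 24 [64. 70. 77.] 26 [62. 65. 67.] 28 [63. 65. 67.] scene btn 107 [ 477.193626   -303.29770329   88.76060394]
t 18.4 at [ 462.3 -305.9  170.4] [-180.     0.6   93.6] F [-0.1 -0.2  0.1] w 0.5
shift cm [ 0.107  1.468 10.04 ] turn [-0.    0.01 -0.  ]
```

The housing top is 77, below the pressed button at 81, so it isn't in the way. Contact should come at about reported z 56.

move_arm:
  increments:
    - [[0,0.1,1.4,0,0,-0.01,0],[0,0,0,2,0,0,0],[0,0,0,3,0,0,0],[0,0,0,3,0,0,0],[0,0,0,1.8,0,0,0],[0,0,0,0,0,0,0]]

```text
time_s: 19.15
ee_pos: [490.7, -300.0, 69.7]
ee_rot: [179.5, 1.2, 94.2]
force: [0.4, 0.3, 0.3]
gripper_width: 1.0
```

```bash
python3 -c "
from h import *
togo([476.9,-304.9,48],93.6)"
```

```text
t 19.15 at [ 490.7 -300.    69.7] [179.5   1.2  94.2] F [0.4 0.3 0.3] w 1.0
shift cm [-0.342 -1.434  2.164] turn [0.008 0.022 0.011]
```

Overshot sideways by about 14 mm. I'll correct that before descending further; the tip is at about 103.

move_arm:
  increments:
    - [[0,-0.3,-1.2,0,0.008,0.022,0.01],[0,0,0,0,0,0,0]]

```text
time_s: 19.4
ee_pos: [480.9, -303.6, 70.8]
ee_rot: [179.9, -0.0, 93.8]
force: [0.2, 0.5, 0.6]
gripper_width: 0.2
```

```bash
python3 -c "
from h import *
togo([476.9,-304.6,48],93.6)"
```

```text
t 19.4 at [ 480.9 -303.6   70.8] [179.9  -0.   93.8] F [0.2 0.5 0.6] w 0.2
shift cm [-0.078 -0.408  2.277] turn [ 0.002 -0.     0.003]
```

move_arm:
  increments:
    - [[0,-0.08,-0.35,0.4,0,0,0],[0,0,0,0.4,0,0,0],[0,0,0,0.3,0,0,0],[0,0,0,0,0,0,0]]

```text
time_s: 19.9
ee_pos: [477.7, -305.4, 60.6]
ee_rot: [179.8, 0.1, 93.7]
force: [-0.5, -0.0, -0.2]
gripper_width: 0.4
```

```bash
python3 - <<'E'
from h import *
togo([476.9,-304.6,48],93.6)
f=eyes.grab_frame("scene");save(f,"s7",(180,60,300,150),6)
E
```

```text
t 19.9 at [ 477.7 -305.4   60.6] [1.798e+02 1.000e-01 9.370e+01] F [-0.5 -0.  -0.2] w 0.4
shift cm [ 0.089 -0.085  1.256] turn [0.004 0.001 0.002]
```

View pics/s7.png

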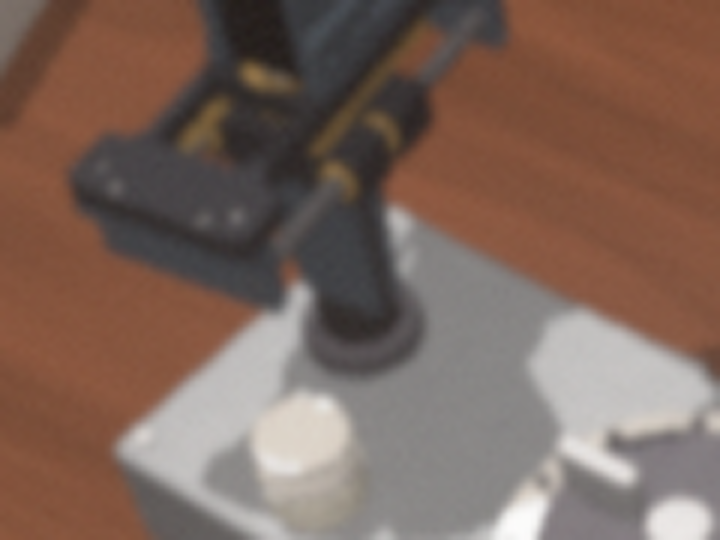

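The fingers stand over the button at (365,310), well clear of the tin at (300,450). I'll press in small steps.

move_arm:
  increments:
    - [[0,0,0,0.3,0,0,0],[0,0,0,0.3,0,0,0],[0,0,0,0.2,0,0,0]]

```text
time_s: 20.32
ee_pos: [478.3, -305.7, 53.3]
ee_rot: [179.7, 0.1, 93.7]
force: [-2.2, 0.4, 4.7]
gripper_width: 0.6
```

move_arm:
  increments:
    - [[0,0,0,0.2,0,0,0],[0,0,0,0.2,0,0,0]]

```text
time_s: 20.58
ee_pos: [478.3, -305.7, 50.6]
ee_rot: [179.7, 0.1, 93.7]
force: [-4.2, 2.2, 16.8]
gripper_width: 0.8
```

16.8 N is well above the 6 N spring force, so the button is on its stop. One slight further push to be sure, then release upwards.

move_arm:
  increments:
    - [[0,0,0,0.15,0,0,0]]

```text
time_s: 20.7
ee_pos: [478.3, -305.8, 50.7]
ee_rot: [179.6, 0.2, 93.7]
force: [-3.7, 1.4, 14.6]
gripper_width: 0.4
```

move_arm:
  increments:
    - [[0,0,0,-0.5,0,0,0],[0,0,0,-1,0,0,0],[0,0,0,-3,0,0,0],[0,0,0,-5,0,0,0],[0,0,0,-4,0,0,0],[0,0,-5,0,0,0,0],[0,0,-5,0,0,0,0],[0,0,-4,0,0,0,0],[0,0,0,0,0,0,0]]

```text
time_s: 21.82
ee_pos: [335.0, -314.8, 188.8]
ee_rot: [179.6, 0.2, 93.8]
force: [0.5, 0.4, -0.1]
gripper_width: 0.2
```

```bash
python3 - <<'E'
from h import *
s=monitor.state();print(s["time_s"],s["ee_pos"].round(1),s["force"].round(1))
for n in("scene","top"):
    f=eyes.grab_frame(n);P=world(f);z=P[...,2];d=np.hypot(P[...,0]-AX[0],P[...,1]-AX[1])
    m=(d<58)&(d>18)&(z>101)&(z<106);q=P[m][:,:2]
    print(n,"fin",m.sum(),np.degrees(np.arctan2(*(q.mean(0)-AX)[::-1])) if m.any() else None)
    b=np.hypot(P[...,0]-476.9,P[...,1]+304.6)<13;print("btn z",b.sum(),np.nanmedian(z[b]))
    t=(np.hypot(P[...,0]-556,P[...,1]+270)<35)&(z>98)&(z<110);print("tin",P[t].mean(0) if t.any() else None)
    save(f,n+"9")
im=np.hstack([cv2.resize(cv2.imread("pics/%s9.png"%n)[:320,80:560],(400,267)) for n in("scene","top")]);cv2.imwrite("pics/fin9.png",im)
E
```

```text
21.825 [ 335.  -314.8  188.8] [ 0.5  0.4 -0.1]
scene fin 51 -93.60159337067505
btn z 66 88.95426999631452
tin [ 556.34212641 -269.01507316  102.80408979]
top fin 82 -94.56474571771233
btn z 134 89.18802874935
tin [ 556.02193075 -270.35633392  103.20837954]
```

View pics/fin9.png

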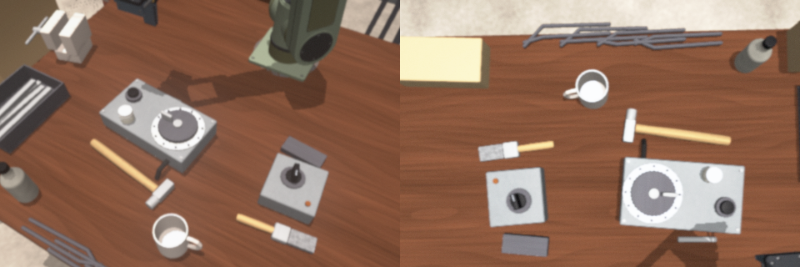

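Everything is in place: the fin is at -94°, the button is back up at 89, the tin hasn't moved, and the arm is clear.

```bash
python3 -c "
from h import *
job.job_done();print(monitor.state()['time_s'])"
```

```text
the job is handed in; nothing more can be done
the job is handed in; nothing more can be done
```

I turned the dial clockwise by four clicks, then pressed the start button to its stop and let it come up. The job was handed in at about 22 s on the robot's clock.

- **Dial:** the fin went from about 27° to about -94° (-93.6° and -94.6° by the two cameras), which is 120–121°, so four stops and not into a fifth. My first push stopped just short of half-way on the fourth click because of a sign slip of mine. The picture showed the dial back at stop three, so I went back and pushed exactly one more.
- **Button:** the force rose to 16.8 N, above the 6 N spring, and a further push gave no more travel, so it was fully down. Afterwards its top measured 89 mm again.
- **Other things:** the tin measured unmoved, and the hammer, punch, brush, mug, offcut and oven knob looked unmoved in the last pictures. The arm ended clear, with no force on it.
- **Disagreement:** the fingers really end about 33 mm short of the reported TCP, as the depth images showed and the lack of contact at disc height confirmed. I allowed for this in the heights.

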